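Unlock and open the dust extraction shutter

ROBOT

A 7-joint arm with a two-finger parallel gripper is mounted at the origin on the work surface. World frame = base frame: x ahead of the robot, y to its left, z up, the work surface at z = 0. Lengths are in m, angles in rad, forces in N, time in s.
With the tool pointing down it reaches from about 0.35 to 0.9 m from the base axis. Payload 8.1 kg.
Tool frame: the origin (TCP) lies between the finger pads; the fingertips stand ahead of it and the grasp point (between the pads) is the TCP (arm.nose_length is the z of the fingertips in the tool frame, in m); z points along the fingers, y is the line along which they close (so a half turn about z gives the same grasp; the last joint's range is limited). The gripper opens to 92 mm and grips with 3 to 60 N. Pads are 19 mm wide; open, the fingers measure 130 mm over their backs; the gripper's body (75 mm by 190 mm) begins 47 mm behind the grasp point.
Start: joints at [-1.234, 0.434, 0.025, 1.573, -0.012, 1.134, -0.075], TCP at [0.266, 0.566, 0.246] pointing down, gripper open.
Joint ranges: [-2.62, 2.62], [-0.44, 2.09], [-1.27, 1.32], [0.08, 2.57], [-1.32, 4.46], [0.12, 2], [-2.74, 2.74]. Speed limits (rad/s): [2.22, 2.22, 3.01, 3.01, 3.14, 3.14, 3.14].

INTERFACE

Orientations are given as a rotation vector (axis times angle).
In Python, from cell import sensors, optics, arm gives the robot as it stands.
- The arm moves only by the tool arm_command, never from a script. Its argument "deltas" is one flat list of numbers, 7 for each row, row after row: the turn, a rotation vector about the world's x, y, z as a fraction of full scale, then the shift along the world's x, y, z as a fraction of full scale, then the finger opening in mm, from 0 to 91.8. In form: [wx, wy, wz, dx, dy, dz, fingers, wx, wy, wz, dx, dy, dz, fingers, ...]. A call has 1 to 20 rows; each row is the pose to reach, as a shift and turn from the pose commanded when the call began; what a row does not reach only later rows make up. Full scale, the value 1, is 1 m for a shift and 90 degrees for a turn. A row lasts 1/10 s, in which the tool goes at most 50 mm and 8.59 degrees, less where a joint would pass 70% of its speed; a pose out of reach is approached as far as the arm can. A call with a number of a shift or a turn outside -1 to 1 is refused whole. A call with a gripper value outside its range is refused whole. The fingers move at their own pace and stop on an object; "force" is the grip in N (left out, the last holds). Time passes only in rows, so rows that repeat a pose let the fingers close. It gives the time, the measured TCP pose, the force, the opening and the grip force at its end, in the units of the state.
- sensors.observe(): the state, without advancing time (a new reading comes with each control period).
- optics.get_image(name): name is "scene" or "side" or "wrist"; returns the picture (384x512x3 uint8, blue, green, red); there is no depth.
- optics.calibration(name): a dict with "camera_matrix" (3x3 intrinsics, pixels), "rvec" (rotation vector, rad) and "tvec" (3), from world to camera coordinates, as OpenCV has them. Camera axes: x right, y down, z forward; pixel columns grow to the right and rows downward; lengths in m; the calibration is good to about 2 mm. The wrist camera is an equidistant fisheye: a pixel r from the principal point sees the ray r / f radians off the axis. A picture is of the moment at which its call begins: read the wrist's pose just before it. calibration takes no time and is no camera call; for the wrist camera it gives the pose at the moment of the call.
- arm.sign_off(): hands the job in; it is judged then, once.
The state is a dict: "clock": time; "joints": joint angles; "dq": joint speeds; "joint_efforts": joint torques, N m; "position": TCP position; "ee_rot": TCP orientation; "force": force on the tool from outside, world axes, zero at the start; "ft_torque": the same for the moment, N m; "width": opening from 0.0 (shut) to 1.0 (fully open); "gripper_force": force on a finger pad.
Only numpy, scipy, OpenCV 4.12 (cv2) and the standard library are available. Lean on these libraries where they do the work, as an engineer would, in place of code of your own. Each camera call takes 0.05 s, during which the arm holds its last target. There are 200 camera calls.

TASK

Open the dust box on the bench for sanding: squeeze the two yellow release tabs on its black knob, turn the knob clockwise until you just feel it come up against its stop, and let go so that both tabs spring out and lock it there; then slide the red-handled shutter fully open and take your hand away. Squeeze the tabs firmly but not above 30 N, do not force the knob against its stop or twist it while it is locked, and leave the offcut, the battery and the screwdriver where they are.

Things in the scene. Friction and masses are not known exactly. Their poses are not given: they have to be found in the camera images.
- extractor: Grey steel dust box fixed to the bench, 150 (x) x 320 (y) x 80 mm high; origin under its centre, z up. On its top: the knob at y = +90 mm, the shutter and its rails on the -y half. A dark collar of radius 41 mm, 8 mm tall, surrounds the knob's foot, so keep fingertips at the knob more than 8 mm above the box top.
- knob_grip (a point): Point on the knob's upright axis, 31 mm above the box top, midway between the tabs at the height to pinch. Turns with the knob: x runs through both tabs, z up. Knob black, 46 mm tall, white line on top (along y). Tabs yellow, flat faces 26 mm wide (y), 16 to 44 mm above the box top, 48 mm apart over their outsides, 34 mm when fully pressed.
- knob (a joint): Turn of the knob, rad: 0 locked at the start, growing clockwise from above. With both tabs pressed over 6 mm it turns (friction 0.12 N m) to a rigid stop that differs from box to box, at 0.9 to 1.4 rad; stop pushing when 0.3 N m more is felt: lugs on the tabs break at 13 N each, about 0.7 N m in all. Let go within 0.05 rad of the stop, the tabs spring out and lock.
- tab_a (a joint): Travel of the yellow tab on the knob's -x side, m: 0 sprung out (locked), 0.007 fully pressed in. Its spring pushes outward with 4 N when out and 10.5 N when fully pressed; a true pinch of 13 to 20 N, centred so that both tabs go fully in, is right; check it by the gap. It breaks above 30 N.
- tab_b (a joint): The same for the tab on the knob's +x side.
- shutter_grip (a point): Centre of the red upright pull on the aluminium shutter, 109.5 mm above the bench. The pull is 14 mm thick (along the box's y), 50 mm wide (along its x) and rises 40 mm above the shutter plate (plate top 85.5 mm above the bench). Axes as the box's.
- shutter (a joint): Travel of the shutter, m: 0 closed, 0.070 fully open at its end stop; it opens along the box's -y, away from the knob, with about 3 N friction. A bolt inside the box blocks it until the knob has turned past about 0.6 rad.
- offcut: Bystander: wood offcut with a bark edge, 80 x 110 x 28 mm; origin under its centre.
- battery: Bystander: black and yellow tool battery, 75 x 100 x 59 mm; origin under its centre.
- screwdriver: Bystander: screwdriver lying on the bench on the robot's side of the box; leave it.

How it is judged:
On the way, in this order (a step that is already met when the one before it is completed fails the run):
1. both tabs pinched in while the knob is still at its first notch (value of joint each of tab_a, tab_b above 0.004 m and value of joint knob below 0.2 rad), for 0.05 s.
2. knob turned to its stop and both tabs sprung out in the locking notch there (value of joint each of tab_a, tab_b below 0.0025 m and value of joint knob above 0.8 rad), for 0.2 s.
At the end, for the whole second after the job is handed in: The knob is locked at its stop (turned past 0.8 rad, both tabs out to within 2.5 mm) and the shutter is open to within 4 mm of its end stop, at rest (all of step 2 and value of joint shutter above 0.066 m and velocity of joint shutter below 0.005 m/s); the robot touches nothing.
It fails at once if a tab is squeezed with more than 30 N (contact force between the fingers and tab_a above 30 N or contact force between the fingers and tab_b above 30 N).
It fails at once if a tab's lug is forced against the collar or its stop with more than 13 N (contact force between any of tab_a, tab_b and collar above 13 N or contact force between any of tab_a, tab_b and extractor above 13 N).
It fails at once if a bystander is moved more than 30 mm (distance of any of offcut, battery, screwdriver from where it was at the start of the episode above 0.03 m).
It also fails if it takes over 67 s, if anything falls off the work surface, if the arm or the gripper's body presses on something with over 40 N, if the wrist force passes 120 N, or if a joint passes its speed limit or range.

## Working session

There is one attempt and no reset: what is moved stays moved. The work goes in short steps, Python scripts to look and compute and a tool call to move; the robot and the scene stay as the last step left them, time stands still between calls to the robot, and variables do not carry over. Pictures are saved under pics/ and viewed, at most 10 in all, crops included, and the job is handed in when it is done.

Besides the shell and the picture viewer there is one more tool, called after ">>>" as a command line: name --argument value ..., lists and objects as JSON in quotes. arm_command: Moves the arm, as the interface text tells. Its arguments: {"type":"object","properties":{"deltas":{"type":"array","items":{"type":"number"}},"force":{"type":"number"}},"required":["deltas"]}

```bash
mkdir -p pics; ls
python3 - <<'E'
from cell import sensors, optics, arm
import cv2,numpy as np
s=sensors.observe();print({k:np.round(v,3).tolist() for k,v in s.items()},arm.nose_length)
a=optics.get_image("scene");b=optics.get_image("side")
cv2.imwrite("pics/scene.png",a);cv2.imwrite("pics/side.png",b)
for n in("scene","side"):
    c=optics.calibration(n);R=cv2.Rodrigues(np.array(c["rvec"]))[0];print(n,np.round(-R.T@np.array(c["tvec"]).ravel(),3),np.round(R[2],2),np.array(c["camera_matrix"]).round(0).tolist())
E
```

```text
pics
{'clock': 0.0, 'joints': [-1.234, 0.435, 0.025, 1.574, -0.012, 1.134, -0.075], 'dq': [0.001, -0.001, 0.0, 0.0, -0.001, -0.001, -0.001], 'joint_efforts': [-0.0, -66.786, 0.985, -31.446, -0.061, 0.043, 0.0], 'position': [0.266, 0.565, 0.245], 'ee_rot': [-0.685, -3.066, 0.003], 'force': [0.087, -0.832, 0.084], 'ft_torque': [0.03, -0.013, -0.005], 'gripper_force': 0.0, 'width': 0.999} 0.019
scene [1.321 0.15  0.584] [-0.82 -0.13 -0.56] [[435.0, 0.0, 259.0], [0.0, 435.0, 189.0], [0.0, 0.0, 1.0]]
side [ 0.208 -0.37   0.42 ] [ 0.61  0.61 -0.5 ] [[357.0, 0.0, 259.0], [0.0, 357.0, 194.0], [0.0, 0.0, 1.0]]
```

View pics/scene.png

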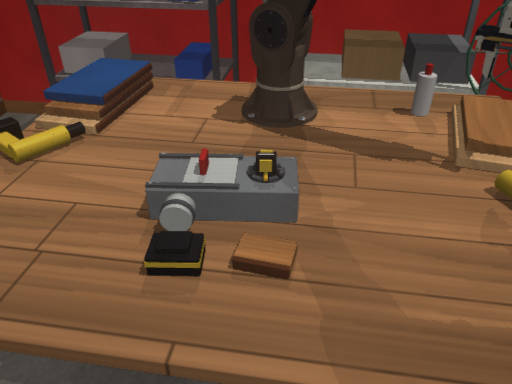

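View pics/side.png

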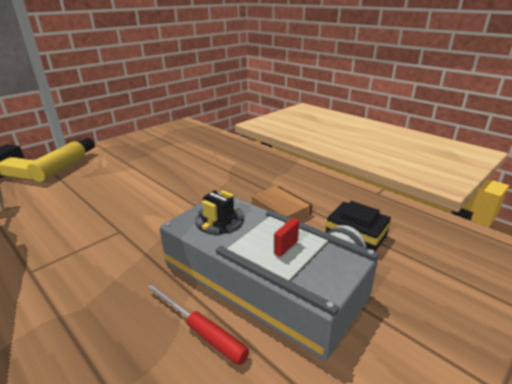

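The scene picture shows the box with the knob at about (265,163) and the red pull at (204,161). In the side picture the knob is at (217,208), the pull at (286,237), and the screwdriver at (215,335).

```bash
cat > h.py <<'E'
import cv2,numpy as np
from cell import sensors, optics, arm
def ray(n,uv,c=None):
    c=c or optics.calibration(n);K=np.array(c["camera_matrix"],float);R=cv2.Rodrigues(np.array(c["rvec"],float))[0];t=np.array(c["tvec"],float).ravel()
    p=np.array([(uv[0]-K[0,2])/K[0,0],(uv[1]-K[1,2])/K[1,1]])
    if n=="wrist":
        r=np.linalg.norm(p);d=np.array([*(p*(np.sin(r)/max(r,1e-9))),np.cos(r)])
    else: d=np.array([*p,1.])
    return -R.T@t,R.T@d
def plane(n,uv,z,c=None):
    o,d=ray(n,uv,c);return o+d*(z-o[2])/d[2]
def tri(r1,r2):
    (o1,d1),(o2,d2)=r1,r2
    k=np.linalg.lstsq(np.c_[d1,-d2],o2-o1,rcond=None)[0]
    a,b=o1+d1*k[0],o2+d2*k[1];return (a+b)/2,np.linalg.norm(a-b)
def blobs(img,col,roi,amin=6):
    h=cv2.cvtColor(img,cv2.COLOR_BGR2HSV);H,S,V=cv2.split(h)
    m={"y":(H>20)&(H<35)&(S>150)&(V>80),"r":((H<6)|(H>174))&(S>150)&(V>60)}[col].astype(np.uint8)
    k=np.zeros_like(m);x0,y0,x1,y1=roi;k[y0:y1,x0:x1]=m[y0:y1,x0:x1]
    n,_,st,ce=cv2.connectedComponentsWithStats(k)
    return [(st[i].tolist(),ce[i].round(1).tolist()) for i in range(1,n) if st[i][4]>=amin]
E
python3 - <<'E'
from h import *
a=cv2.imread("pics/scene.png");b=cv2.imread("pics/side.png")
for n,i,ry,rr in(("scene",a,(245,140,290,190),(190,140,220,185)),("side",b,(195,180,245,235),(265,210,310,265))):
    print(n,blobs(i,"y",ry),blobs(i,"r",rr))
ra,rb=blobs(a,"r",(190,140,220,185))[0][1],blobs(b,"r",(265,210,310,265))[0][1]
print("pull",tri(ray("scene",ra),ray("side",rb)))
print("knob",tri(ray("scene",(265,163)),ray("side",(217,208))))
for uv in((163,232),(327,346),(374,262),(184,200)):print(uv,plane("side",uv,.08))
for uv in((152,186),(298,186),(297,157)):print(uv,plane("scene",uv,.08))
E
```

```text
scene [([260, 150, 13, 3, 35], [266.0, 151.0]), ([259, 159, 13, 22, 202], [265.1, 166.9])] [([199, 149, 9, 25, 182], [203.3, 160.8])]
side [([221, 190, 12, 8, 57], [226.3, 193.7]), ([202, 200, 15, 30, 284], [209.3, 212.8])] [([275, 218, 24, 38, 574], [285.9, 236.2])]
pull (array([ 0.53092456, -0.10229034,  0.10704196]), np.float64(0.0005176086245492281))
knob (array([0.51315305, 0.03164561, 0.10386597]), np.float64(0.0016116718777506882))
(163, 232) [0.42944489 0.06966807 0.08      ]
(327, 346) [ 0.43973032 -0.24230177  0.08      ]
(374, 262) [ 0.60026929 -0.20945912  0.08      ]
(184, 200) [0.51134767 0.12859363 0.08      ]
(152, 186) [ 0.60428017 -0.19527055  0.08      ]
(298, 186) [0.55734909 0.10761431 0.08      ]
(297, 157) [0.43557418 0.09483923 0.08      ]
```

>>> arm_command --deltas '[0,0,-0.1,0.04,-0.08,0,91.8,0,0,-0.2,0.08,-0.17,0,91.8,0,0,-0.3,0.12,-0.26,0,91.8,0,0,-0.4,0.16,-0.34,0,91.8,0,0,-0.5,0.2,-0.43,0,91.8,0,0,-0.6,0.23,-0.5,0,91.8,0,0,-0.63,0.247,-0.535,0,91.8,0,0,-0.63,0.247,-0.535,0,91.8,0,0,-0.63,0.247,-0.535,0,91.8,0,0,-0.63,0.247,-0.535,0,91.8,0,0,-0.63,0.247,-0.535,0,91.8,0,0,-0.63,0.247,-0.535,0,91.8,0,0,-0.63,0.247,-0.535,0,91.8,0,0,-0.63,0.247,-0.535,0,91.8]' --force 16

```text
clock: 1.5
position: [0.513, 0.0298, 0.2454]
ee_rot: [-2.062, -2.37, 0.001]
force: [-0.7, 0.1, -0.2]
width: 0.995
gripper_force: 0.0
```

Run:
```python
from h import *
import json
s=sensors.observe();print(s["clock"],np.round(s["position"],4),np.round(s["ee_rot"],3),np.round(s["joints"],2),np.round(s["force"],1))
c=optics.calibration("wrist");json.dump({k:np.array(v).tolist() for k,v in c.items()},open("w1.json","w"))
cv2.imwrite("pics/w1.png",optics.get_image("wrist"));print(c["camera_matrix"])
```

```text
1.5 [0.513  0.0298 0.2454] [-2.062e+00 -2.370e+00  1.000e-03] [-0.54  0.26  0.48  1.87 -0.14  1.04  0.13] [-0.7  0.1 -0.2]
[[297.31863964   0.         253.82894423]
 [  0.         297.31863964 195.06849647]
 [  0.           0.           1.        ]]
```

View pics/w1.png

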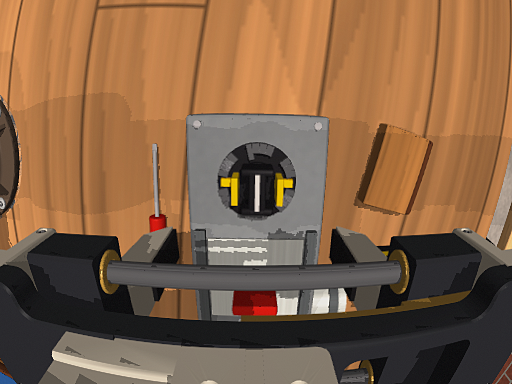

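The wrist picture shows the knob square to the image: white line at (257,193), yellow tabs at about (235,190) and (281,190), box far corners at (188,115) and (328,117), and the red pull partly hidden at (255,302).

Run:
```python
from h import *
import json
c=json.load(open("w1.json"));im=cv2.imread("pics/w1.png")
P=lambda uv,z:plane("wrist",uv,z,c)
y=blobs(im,"y",(210,160,305,225));print(y)
g=cv2.cvtColor(im,cv2.COLOR_BGR2HSV)[165:220,245:270]
m=((g[...,1]<50)&(g[...,2]>180)).astype(np.uint8);v,u=np.nonzero(m);vx,vy,x0,y0=cv2.fitLine(np.c_[u+245,v+165].astype(np.float32),cv2.DIST_L2,0,.01,.01).ravel()
print("line",x0,y0,v.min()+165,v.max()+165)
a,b=P((x0-vx*10,y0-vy*10),.126),P((x0+vx*10,y0+vy*10),.126);print("knob",P((x0,y0),.126),"yaw via line",np.arctan2(*(a-b)[:2][::1]*[-1,1]))
for q in y:
  x,yy,w,h,_=q[0];print("tab box",P((x,yy),.124),P((x+w,yy+h),.124),P(q[1],.124))
l,r=P((188.5,115),.08),P((328,117),.08);d=r-l;print("corners",l,r,np.linalg.norm(d),np.arctan2(d[1],d[0]),"mid",(l+r)/2)
yaw=np.arctan2(d[1],d[0]);mid=(l+r)/2;print("knob from corners",mid-.07*np.array([-np.sin(yaw),np.cos(yaw),0]))
```

```text
[([220, 172, 19, 34, 339], [231.6, 186.7]), ([276, 173, 17, 34, 308], [281.7, 187.7])]
line 256.52414 192.88275 175 211
knob [0.51474768 0.03242648 0.126     ] yaw via line -3.003680149486014
tab box [0.47974827 0.04659077 0.124     ] [0.50064081 0.01717301 0.124     ] [0.49171328 0.0344948  0.124     ]
tab box [0.52947194 0.05258009 0.124     ] [0.55024859 0.02308408 0.124     ] [0.53674569 0.03986596 0.124     ]
corners [0.43640026 0.09193994 0.08      ] [0.57847058 0.11011799 0.08      ] 0.1432285453889639 0.12725957897088247 mid [0.50743542 0.10102896 0.08      ]
knob from corners [0.51631957 0.03159502 0.08      ]
```

Run:
```python
import cv2
im=cv2.imread("pics/w1.png")[105:235,175:340];cv2.imwrite("pics/w1c.png",cv2.resize(im,None,fx=4,fy=4,interpolation=cv2.INTER_CUBIC))
```

```text
(no output)
```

View pics/w1c.png

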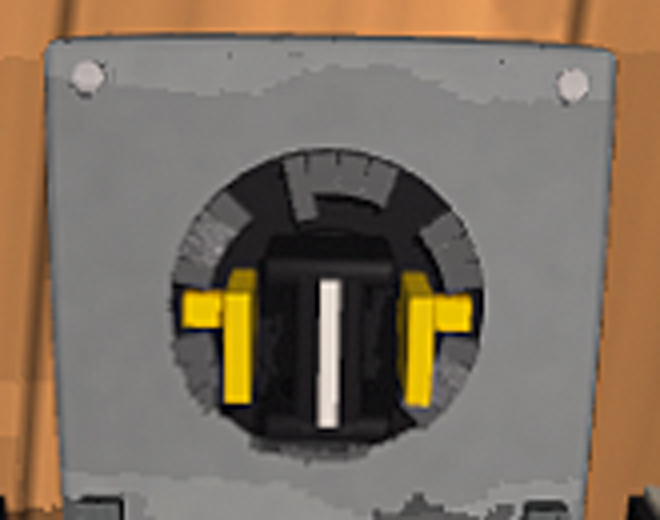

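The box's yaw is about 0.135 rad and the tool already matches it. The knob is at about (0.515, 0.032), so I'll descend there.

>>> arm_command --deltas '[0,0,0,0.002,0.002,-0.04,91.8,0,0,0,0.002,0.002,-0.08,91.8,0,0,0,0.002,0.002,-0.11,91.8,0,0,0,0.002,0.002,-0.13,80,0,0,0,0.002,0.002,-0.13,70,0,0,0,0.002,0.002,-0.13,60,0,0,0,0.002,0.002,-0.13,56,0,0,0,0.002,0.002,-0.13,54,0,0,0,0.002,0.002,-0.13,54,0,0,0,0.002,0.002,-0.13,54]' --force 16

```text
clock: 2.55
position: [0.5154, 0.0326, 0.1163]
ee_rot: [2.059, 2.372, 0.001]
force: [-1.1, -0.8, 0.2]
width: 0.588
gripper_force: 0.0
```

Run:
```python
from h import *
a=optics.get_image("wrist");b=optics.get_image("scene")
cv2.imwrite("pics/d1.png",np.hstack([cv2.resize(a[60:300,140:370],(460,480)),cv2.resize(b[130:190,240:290],None,fx=6.6,fy=8)[:480]]))
s=sensors.observe();print(np.round(s["force"],2),np.round(s["ft_torque"],2),s["position"],s["width"])
```

```text
[-0.25 -0.07  0.11] [-0.09  0.03 -0.03] [0.51523527 0.03253947 0.11601421] 0.5916971163408468
```

View pics/d1.png

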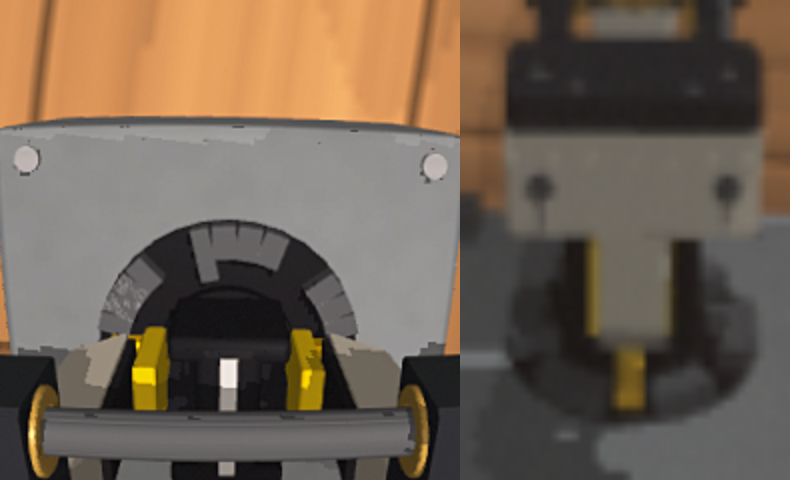

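The left half (wrist) shows both fingers straddling the tabs with similar gaps. The right half (scene) shows the finger centred on the tab, with the lug below it at about (630,380), and the tip clear above the collar. I'll close.

>>> arm_command --deltas '[0,0,0,0,0,0,50,0,0,0,0,0,0,48,0,0,0,0,0,0,46,0,0,0,0,0,0,44,0,0,0,0,0,0,42,0,0,0,0,0,0,40,0,0,0,0,0,0,38,0,0,0,0,0,0,36,0,0,0,0,0,0,34,0,0,0,0,0,0,32,0,0,0,0,0,0,30,0,0,0,0,0,0,30,0,0,0,0,0,0,30]' --force 16

```text
clock: 3.95
position: [0.5152, 0.0325, 0.1158]
ee_rot: [2.059, 2.373, 0.0]
force: [-0.8, -0.4, 5.4]
width: 0.364
gripper_force: 15.9
```

Run:
```python
from h import *
for i in range(3):
    optics.get_image("wrist");s=sensors.observe();print(np.round(s["force"],2),np.round(s["ft_torque"],3),np.round(s["position"],4),s["width"]*92,s["gripper_force"])
```

```text
[-1.17 -0.16  5.09] [-0.158  0.112 -0.024] [0.5153 0.0325 0.1159] 33.5583216546537 15.927014350891113
[-0.32  0.52  4.81] [-0.125  0.097 -0.073] [0.5152 0.0325 0.1158] 33.60885761405794 15.927127003669739
[-0.8  -0.32  5.01] [-0.142  0.115 -0.052] [0.5153 0.0325 0.1159] 33.53391839588036 15.927039384841919
```

Gap 33.6 mm at 16 N with little side force, so both tabs are fully in. First I'll turn to 0.7 rad, well short of the stop range.

>>> arm_command --deltas '[0,0,-0.02,0,0,0,30,0,0,-0.05,0,0,0,30,0,0,-0.08,0,0,0,30,0,0,-0.11,0,0,0,30,0,0,-0.14,0,0,0,30,0,0,-0.17,0,0,0,30,0,0,-0.2,0,0,0,30,0,0,-0.23,0,0,0,30,0,0,-0.26,0,0,0,30,0,0,-0.29,0,0,0,30,0,0,-0.32,0,0,0,30,0,0,-0.35,0,0,0,30,0,0,-0.38,0,0,0,30,0,0,-0.41,0,0,0,30,0,0,-0.43,0,0,0,30,0,0,-0.45,0,0,0,30,0,0,-0.45,0,0,0,30]'

```text
clock: 5.8
position: [0.5154, 0.0325, 0.1159]
ee_rot: [2.754, 1.511, 0.001]
force: [0.0, 0.6, 4.9]
width: 0.366
gripper_force: 15.9
```

```bash
cat > st.py <<'E'
from h import *
F=[];T=[]
for i in range(4):
    img=optics.get_image("wrist");s=sensors.observe();F.append(s["force"]);T.append(s["ft_torque"])
from scipy.spatial.transform import Rotation as R
y=R.from_rotvec(s["ee_rot"]).as_matrix()[:,1]
print("F",np.mean(F,0).round(2),"T",np.mean(T,0).round(3),np.round(s["position"],4),"gap",round(s["width"]*92,2),"gf",round(s["gripper_force"],2),"turn from .1387:",round(.1387-(np.arctan2(y[1],y[0])),4),"q7",round(s["joints"][6],2),"t",s["clock"])
E
python3 - <<'E'
from st import *
cv2.imwrite("pics/t1.png",img[60:330,120:400])
E
```

```text
F [-0.01 -0.42  4.18] T [-0.168  0.067  0.06 ] [0.5154 0.0325 0.1159] gap 33.67 gf 15.91 turn from .1387: 0.705 q7 -0.34 t 6.0
```

View pics/t1.png

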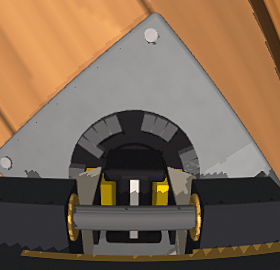

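The wrist picture shows the knob turned along with the fingers (white line upright, at (135,200)). Torque is about +0.11 N·m from friction. Next I'll go to about 0.86 rad, then in small steps while feeling for the stop.

>>> arm_command --deltas '[0,0,-0.02,0,0,0,30,0,0,-0.04,0,0,0,30,0,0,-0.06,0,0,0,30,0,0,-0.08,0,0,0,30,0,0,-0.1,0,0,0,30,0,0,-0.1,0,0,0,30]'

```text
clock: 6.6
position: [0.5154, 0.0325, 0.1159]
ee_rot: [2.865, 1.288, 0.001]
force: [1.0, -1.0, 5.9]
width: 0.366
gripper_force: 15.9
```

```bash
python3 st.py
```

```text
F [ 0.49 -0.62  4.94] T [-0.206  0.006  0.024] [0.5154 0.0324 0.1159] gap 33.26 gf 15.91 turn from .1387: 0.8635 q7 -0.47 t 6.8
```

>>> arm_command --deltas '[0,0,-0.01,0,0,0,30,0,0,-0.02,0,0,0,30,0,0,-0.02,0,0,0,30]'

```text
clock: 7.1
position: [0.5154, 0.0324, 0.1159]
ee_rot: [2.884, 1.244, 0.001]
force: [0.3, -0.2, 5.5]
width: 0.368
gripper_force: 15.9
```

```bash
python3 st.py
```

```text
F [ 0.65 -0.51  5.66] T [-0.214 -0.02   0.092] [0.5154 0.0325 0.1159] gap 33.58 gf 15.91 turn from .1387: 0.8948 q7 -0.49 t 7.3
```

>>> arm_command --deltas '[0,0,-0.01,0,0,0,30,0,0,-0.02,0,0,0,30,0,0,-0.02,0,0,0,30]'

```text
clock: 7.6
position: [0.5154, 0.0324, 0.1159]
ee_rot: [2.904, 1.198, 0.001]
force: [-0.4, -0.5, 5.1]
width: 0.363
gripper_force: 15.9
```

```bash
python3 st.py
```

```text
F [ 0.99 -0.3   5.47] T [-0.211 -0.068  0.097] [0.5154 0.0324 0.1159] gap 33.7 gf 15.91 turn from .1387: 0.9263 q7 -0.52 t 7.8
```

>>> arm_command --deltas '[0,0,-0.01,0,0,0,30,0,0,-0.02,0,0,0,30,0,0,-0.02,0,0,0,30]'

```text
clock: 8.1
position: [0.5154, 0.0325, 0.1158]
ee_rot: [2.922, 1.152, 0.001]
force: [0.8, -0.5, 4.9]
width: 0.362
gripper_force: 15.9
```

```bash
python3 st.py
```

```text
F [ 1.14 -0.61  5.66] T [-0.2   -0.056  0.093] [0.5154 0.0324 0.1159] gap 33.53 gf 15.91 turn from .1387: 0.9577 q7 -0.54 t 8.3
```

>>> arm_command --deltas '[0,0,-0.01,0,0,0,30,0,0,-0.02,0,0,0,30,0,0,-0.02,0,0,0,30]'

```text
clock: 8.6
position: [0.5155, 0.0324, 0.1159]
ee_rot: [2.94, 1.106, 0.001]
force: [0.4, -0.5, 5.4]
width: 0.366
gripper_force: 15.9
```

```bash
python3 st.py
```

```text
F [ 1.02 -0.68  5.13] T [-0.241 -0.056  0.097] [0.5154 0.0325 0.1159] gap 34.05 gf 15.91 turn from .1387: 0.9891 q7 -0.57 t 8.8
```

>>> arm_command --deltas '[0,0,-0.01,0,0,0,30,0,0,-0.02,0,0,0,30,0,0,-0.02,0,0,0,30]'

```text
clock: 9.1
position: [0.5154, 0.0324, 0.1158]
ee_rot: [2.957, 1.06, 0.001]
force: [0.9, -0.5, 4.7]
width: 0.368
gripper_force: 15.9
```

```bash
python3 st.py
```

```text
F [ 1.03 -0.73  5.24] T [-0.229 -0.066  0.121] [0.5155 0.0324 0.1159] gap 33.83 gf 15.91 turn from .1387: 1.0205 q7 -0.59 t 9.3
```

>>> arm_command --deltas '[0,0,-0.01,0,0,0,30,0,0,-0.02,0,0,0,30,0,0,-0.02,0,0,0,30]'

```text
clock: 9.6
position: [0.5154, 0.0324, 0.1159]
ee_rot: [2.973, 1.013, 0.001]
force: [1.5, -0.7, 5.3]
width: 0.364
gripper_force: 15.9
```

```bash
python3 st.py
```

```text
F [ 0.79 -1.03  5.29] T [-0.242 -0.093  0.085] [0.5154 0.0324 0.1159] gap 33.62 gf 15.91 turn from .1387: 1.0519 q7 -0.62 t 9.8
```

>>> arm_command --deltas '[0,0,-0.01,0,0,0,30,0,0,-0.02,0,0,0,30,0,0,-0.02,0,0,0,30]'

```text
clock: 10.1
position: [0.5154, 0.0324, 0.1159]
ee_rot: [2.989, 0.967, 0.001]
force: [0.8, -0.6, 5.2]
width: 0.367
gripper_force: 15.9
```

```bash
python3 st.py
```

```text
F [ 1.05 -0.55  5.09] T [-0.263 -0.111  0.072] [0.5154 0.0324 0.1159] gap 33.57 gf 15.91 turn from .1387: 1.0833 q7 -0.64 t 10.3
```

>>> arm_command --deltas '[0,0,-0.01,0,0,0,30,0,0,-0.02,0,0,0,30,0,0,-0.02,0,0,0,30]'

```text
clock: 10.6
position: [0.5156, 0.0325, 0.1159]
ee_rot: [3.003, 0.922, 0.001]
force: [2.6, -0.9, 4.1]
width: 0.365
gripper_force: 16.0
```

```bash
python3 st.py
```

```text
F [ 3.3  -1.15  3.65] T [-0.202 -0.653  0.245] [0.5156 0.0325 0.1159] gap 33.78 gf 16.0 turn from .1387: 1.1127 q7 -0.66 t 10.8
```

The stop is felt: torque is up 0.15 N·m and side force has stepped up, at a turn of about 1.11 rad. I'll let go here.

>>> arm_command --deltas '[0,0,0,0,0,0,40,0,0,0,0,0,0,50,0,0,0,0,0,0,60,0,0,0,0,0,0,75,0,0,0,0,0,0,75,0,0,0,0,0,0,75]'

```text
clock: 11.4
position: [0.5143, 0.0324, 0.1154]
ee_rot: [-3.003, -0.923, 0.002]
force: [-0.2, 0.2, -0.5]
width: 0.799
gripper_force: 0.0
```

```bash
python3 st.py
```

```text
F [-0.09 -0.2   0.05] T [-0.077  0.123  0.016] [0.5149 0.0325 0.1156] gap 74.99 gf 0.0 turn from .1387: 1.1127 q7 -0.66 t 11.6
```

>>> arm_command --deltas '[0,0,0,0,0,0.03,80,0,0,0,0,0,0.07,80,0,0,0,0,0,0.12,80,0,0,0,0,0,0.13,80,0,0,0,0,0,0.13,80,0,0,0,0,0,0.13,80]'

```text
clock: 12.2
position: [0.5145, 0.0329, 0.2448]
ee_rot: [-3.002, -0.924, 0.002]
force: [0.0, 0.0, 0.3]
width: 0.872
gripper_force: 0.0
```

Run:
```python
from st import *
import json
c=optics.calibration("wrist");json.dump({k:np.array(v).tolist() for k,v in c.items()},open("w2.json","w"))
img=optics.get_image("wrist")
cv2.imwrite("pics/w2.png",img);cv2.imwrite("pics/s2.png",optics.get_image("side"))
cv2.imwrite("pics/v2.png",np.hstack([cv2.resize(img[100:330,150:360],(420,460)),cv2.resize(cv2.imread("pics/s2.png")[170:290,190:315],(375,460))]))
```

```text
F [-0.09  0.1  -0.27] T [-0.081  0.134  0.016] [0.5144 0.0325 0.2445] gap 80.46 gf 0.0 turn from .1387: 1.1128 q7 -0.82 t 12.4
```

View pics/v2.png

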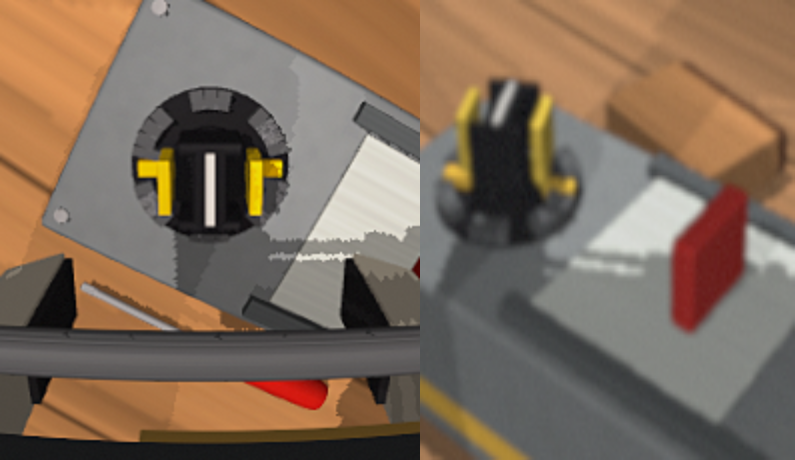

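Both tabs are out with their lugs in the notches: the outer span is 53.5 px, the same as at the start. The red pull is unmoved at about (0.532, -0.102) in the world. I'll move over it and turn to align the fingers with the box's y.

>>> arm_command --deltas '[0,0,-0.08,0.006,-0.045,0,60,0,0,-0.16,0.012,-0.09,0,60,0,0,-0.24,0.018,-0.1345,0,60,0,0,-0.294,0.018,-0.1345,0,60,0,0,-0.294,0.018,-0.1345,-0.04,60,0,0,-0.294,0.018,-0.1345,-0.08,60,0,0,-0.294,0.018,-0.1345,-0.11,60,0,0,-0.294,0.018,-0.1345,-0.131,60,0,0,-0.294,0.018,-0.1345,-0.131,60,0,0,-0.294,0.018,-0.1345,-0.131,60,0,0,-0.294,0.018,-0.1345,-0.131,60]' --force 15

```text
clock: 13.6
position: [0.5339, -0.1024, 0.1159]
ee_rot: [3.134, 0.212, 0.003]
force: [0.3, 0.1, 0.6]
width: 0.656
gripper_force: 0.0
```

Run:
```python
from st import *
b=optics.get_image("side");a=optics.get_image("scene")
cv2.imwrite("pics/v3.png",np.hstack([cv2.resize(b[140:300,190:390],(400,320)),cv2.resize(a[100:220,140:300],(400,320))]))
```

```text
F [ 0.15 -0.23  0.29] T [-0.058  0.16   0.005] [ 0.5337 -0.102   0.1156] gap 60.12 gf 0.0 turn from .1387: 1.5742 q7 -0.78 t 13.8
```

View pics/v3.png

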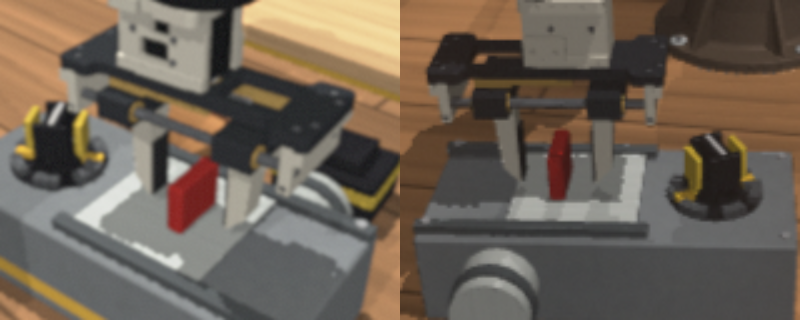

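The fingers straddle the red pull, centred in both views, at about (195,195) in the left half and (558,165) in the right. I'll grip and slide.

>>> arm_command --deltas '[0,0,0,0,0,0,40,0,0,0,0,0,0,25,0,0,0,0,0,0,10,0,0,0,0,0,0,10,0,0,0,0,0,0,10,0,0,0,0.001,-0.007,0,10,0,0,0,0.002,-0.015,0,10,0,0,0,0.003,-0.023,0,10,0,0,0,0.004,-0.031,0,10,0,0,0,0.005,-0.039,0,10,0,0,0,0.006,-0.047,0,10,0,0,0,0.007,-0.054,0,10,0,0,0,0.008,-0.06,0,10,0,0,0,0.009,-0.065,0,10,0,0,0,0.009,-0.067,0,10,0,0,0,0.009,-0.067,0,10]' --force 15

```text
clock: 15.5
position: [0.5417, -0.1698, 0.1146]
ee_rot: [3.134, 0.211, -0.001]
force: [-2.2, -1.3, -7.3]
width: 0.154
gripper_force: 15.0
```

```bash
python3 st.py
```

```text
F [-0.95 -2.7  -8.96] T [-0.555  0.472 -0.153] [ 0.5417 -0.1698  0.1146] gap 14.17 gf 14.97 turn from .1387: 1.5751 q7 -0.67 t 15.7
```

>>> arm_command --deltas '[0,0,0,0,-0.001,0,10,0,0,0,0,-0.002,0,10,0,0,0,0,-0.003,0,10,0,0,0,0,-0.004,0,10,0,0,0,0,-0.004,0,10]'

```text
clock: 16.2
position: [0.5419, -0.1712, 0.1145]
ee_rot: [-3.131, -0.214, 0.001]
force: [-3.7, 6.4, -4.2]
width: 0.155
gripper_force: 15.0
```

```bash
python3 st.py
```

```text
F [-3.65  6.83 -3.6 ] T [ 1.238  0.945 -0.158] [ 0.5419 -0.1712  0.1145] gap 14.19 gf 14.98 turn from .1387: 1.5732 q7 -0.67 t 16.4
```

>>> arm_command --deltas '[0,0,0,0,-0.001,0,10,0,0,0,0,-0.002,0,10,0,0,0,0,-0.003,0,10,0,0,0,0,-0.003,0,10]'

```text
clock: 16.8
position: [0.5419, -0.1713, 0.1145]
ee_rot: [-3.127, -0.216, 0.002]
force: [-5.3, 15.9, 2.4]
width: 0.156
gripper_force: 15.0
```

```bash
python3 st.py
```

```text
F [-5.48 15.42  2.21] T [ 3.048  1.262 -0.146] [ 0.5419 -0.1713  0.1145] gap 13.77 gf 15.01 turn from .1387: 1.5711 q7 -0.66 t 17.0
```

The shutter is hard against its stop, with no movement under 15 N. I'll ease the push, release and lift.

>>> arm_command --deltas '[0,0,0,0,0.003,0,10,0,0,0,0,0.004,0,10,0,0,0,0,0.004,0,20,0,0,0,0,0.004,0,35,0,0,0,0,0.004,0,50,0,0,0,0,0.004,0,50,0,0,0,0,0.004,0,50,0,0,0,0,0.004,0.03,50,0,0,0,0,0.004,0.07,50,0,0,0,0,0.004,0.11,50,0,0,0,0,0.004,0.15,50,0,0,0,0,0.004,0.18,50,0,0,0,0,0.004,0.18,50]'

```text
clock: 18.3
position: [0.5438, -0.1734, 0.2989]
ee_rot: [3.133, 0.211, 0.01]
force: [0.5, 0.7, -0.0]
width: 0.544
gripper_force: 0.0
```

Run:
```python
from st import *
a=optics.get_image("scene");b=optics.get_image("side")
r=lambda i,q:max(blobs(i,"r",q),key=lambda x:x[0][4])[1]
try:
    p=tri(ray("scene",r(a,(150,140,222,190))),ray("side",r(b,(290,200,370,300))));print(p,np.linalg.norm(p[0][:2]-[.5309,-.1023]))
except Exception as e:print(e)
cv2.imwrite("pics/v4.png",np.hstack([cv2.resize(b[140:380,130:400],(430,382)),cv2.resize(a[130:290,140:300],(365,382))]))
```

```text
F [-0.05 -0.42 -0.49] T [-0.065  0.147 -0.005] [ 0.5417 -0.1716  0.2937] gap 50.06 gf 0.0 turn from .1387: 1.5744 q7 -0.84 t 18.5
(array([ 0.53904829, -0.17193353,  0.10688182]), np.float64(0.0002495898595086084)) 0.07010865264640331
```

View pics/v4.png

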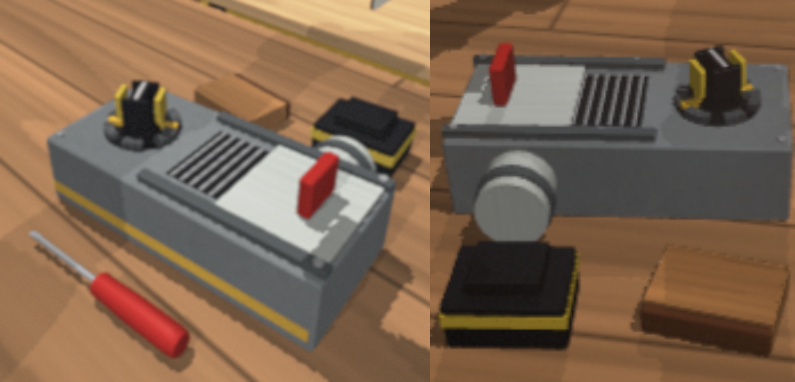

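The shutter moved 70.1 mm and the slots are showing. The red pull is now at (318,185) on the left and (503,75) on the right. The tabs are out, the bystanders haven't moved, and the hand is clear.

```bash
python3 -c "
from cell import arm
print(arm.sign_off())"
```

```text
the job is handed in; nothing more can be done
None
```

The job is handed in: the knob is turned to its stop (about 1.11 rad) with both tabs sprung out, the shutter measures fully open at 70 mm, the hand is clear and the bystanders look unmoved; the hand-in returned no verdict.

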